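# Set the kiln programme and start the firing

### The arm

A 6-joint arm with a two-finger parallel gripper is mounted at the origin on the work surface. World frame = base frame: x ahead of the robot, y to its left, z up, the work surface at z = 0. Lengths are in m, angles in rad, forces in N, time in s.
With the tool pointing down it reaches from about 0.35 to 0.975 m from the base axis. Payload 4.9 kg.
Tool frame: the origin (TCP) lies on the centre line of the jaws, within the pads' length; the fingertips stand 25 mm ahead of it and the grasp point (between the pads) lies 6 mm ahead of it; z points along the fingers, y is the line along which they close (so a half turn about z gives the same grasp; the last joint's range is limited). The gripper opens to 85 mm and grips with 20 to 120 N. Pads are 22 mm wide; open, the fingers measure 114 mm over their backs; the gripper's body (76 mm by 85 mm) begins 54 mm behind the grasp point. The pads swing forward as they close: fully open they stand 13 mm farther back than shut.
Start: joints at [-1.294, 0.053, 1.613, -0, 1.476, -0.119], TCP at [0.241, -0.577, 0.256] pointing down, gripper open.
Joint ranges: [-3.01, 3.01], [-1.01, 2.22], [0.06, 2.58], [-1.02, 4.17], [0.09, 2.62], [-3.14, 3.14]. Speed limits (rad/s): [2.57, 2.57, 3.14, 3.14, 3.14, 3.14].

### API

Orientations are given as a unit quaternion [w, x, y, z].
In Python, from plant import state, grab_frame, get_calibration, job gives the robot as it stands. The module is installed in compiled form; this text tells all that it offers.
- The arm moves only by the tool move_arm, never from a script. Its argument "targets" is a list that holds one entry, the list of rows, each a list of 5 numbers: the opening in per cent of the stroke, from 0 (shut) to 100 (fully open), then the shift along the tool's x, y, z as a fraction of full scale, then the turn about the tool's z as a fraction of full scale. A call has 1 to 5 rows; each row shifts and turns the commanded pose from where the row before left it, along the tool's axes as they then stand; what a row does not reach is not made up. Full scale, the value 1, is 0.6 m for a shift and 6 degrees for a turn. A row lasts 1/12 s, in which the tool goes at most 41.7 mm and 7.16 degrees, less where a joint would pass 70% of its speed; a pose out of reach is approached as far as the arm can. A call with a number of a shift or a turn outside -1 to 1 is refused whole. A call with a gripper value outside its range is refused whole. The fingers move at their own pace and stop on an object; the grip force is fixed at half the most. Time passes only in rows, so rows that do not move let the fingers close. It gives the time, the measured TCP pose, the force, the opening and the grip force at its end, in the units of the state.
- state(): the state, without advancing time (a new reading comes with each control period).
- grab_frame(name): name is "side" or "top"; returns the picture (420x560x3 uint8, red, green, blue); there is no depth.
- get_calibration(name): a dict with "vertical_fov" (degrees; the focal length in pixels is half the picture's height over the tangent of half this angle, whatever the lens; pixels are square), "cx", "cy" (the principal point, pixels), "dist_coeffs" ([k1, k2, p1, p2, k3] as OpenCV has them; the pictures are not rectified), "R" (3x3) and "t" (3): a world point X has camera coordinates R X + t. Camera axes: x right, y down, z forward; pixel columns grow to the right and rows downward; lengths in m; the calibration is good to about 2 mm. A picture is of the moment at which its call begins. get_calibration takes no time and is no camera call.
- job.job_done(): hands the job in; it is judged then, once.
The state is a dict: "time": time; "joint_pos": joint angles; "joint_vel": joint speeds; "joint_efforts": joint torques, N m; "tool_pos": TCP position; "tool_rot": TCP orientation; "contact_force": force on the tool from outside, world axes, zero at the start; "ft_torque": the same for the moment, N m; "gripper_width": opening from 0.0 (shut) to 1.0 (fully open); "grasp_force": force on a finger pad.
Only numpy, scipy, OpenCV 4.12 (cv2) and the standard library are available. Lean on these libraries where they do the work, as an engineer would, in place of code of your own. Each camera call takes 0.05 s, during which the arm holds its last target. There are 200 camera calls.

### The job

On the kiln's control box, turn the black lever-shaped selector knob clockwise until it clicks in at the mark with three dots, and only then press the mushroom-shaped start button all the way down and let it spring back up. Leave the selector on three dots, and do not shift or tip the two unfired clay pots standing on either side of the box.

Things in the scene. Friction and masses are not known exactly. Their poses are not given: they have to be found in the camera images.
- control_box: Grey steel box fixed to the table, 220 (x) x 360 (y) x 70 mm high, level top (deck). Origin: centre of its underside; x points away from the robot, y left along its length, z up. On the deck: selector at the right (axis at x -20, y -75 mm), start button at the left (x -20, y +115), dark display behind the button, a loose brush along the near edge.
- selector (a joint): Selector angle, rad, growing clockwise seen from above. Marks on the deck 84 mm from its axis: one black dot at 0, two at 0.7, three at 1.4, four at 2.1. The nose points along the box's own heading 1.05 minus this value (counter-clockwise from box x). A sprung detent pulls it into the nearest mark, tipping over about half-way between marks; about 0.25 N m to leave one. Stops at -0.1 and 2.2.
- selector_grip (a point): Point on the selector's vertical axis, 30 mm above the deck. Selector: black round foot, diameter 56, height 10 mm, carrying an upright bar 18 mm thick, top 45 mm above the deck, from 30 mm behind the axis to 46 mm ahead, then a narrower nose (11 mm thick) to 62 mm. A white line on top runs to the nose, the pointer. The bar can be pushed from the side or pinched.
- selector_nose (a point): Tip of the selector's nose, 62 mm from its axis, 30 mm above the deck; turns with the selector.
- start_button (a joint): How far the start button is pressed, m: 0 is up, 0.008 is fully down. A spring returns it; fully down takes about 5 N.
- start_button_top (a point): Top centre of the start button, a black mushroom head of diameter 48 mm on a steel stem, top 35 mm above the deck (105 mm above the table) when up. Pressed straight down.
- pinch_pot: Unfired brown clay cup, diameter 84 mm at the rim, 60 mm high, loose on the table to the left of the box. Origin: centre of its underside, z up.
- clay_bowl: Unfired dark clay bowl, diameter 110 mm at the rim, 50 mm high, loose on a round banding wheel (turntable, diameter 150 mm, its top 58 mm above the table) to the right of the box. Origin: centre of its underside, z up.
Not all that is in view belongs to the job. Leave any purple look-alike of the pinch_pot alone. What is shaped like the clay_bowl but red is not meant.

How it is judged:
By the outcome, as a careful person would: the job done as asked, in the order asked, and still so for the second after the job is handed in, with the robot touching nothing.
It also fails if it takes over 48 s, if anything falls off the work surface, if the arm or the gripper's body presses on something with over 40 N, if the wrist force passes 120 N, or if a joint passes its speed limit or range.

## Working session

There is one attempt and no reset: what is moved stays moved. The work goes in short steps, Python scripts to look and compute and a tool call to move; the robot and the scene stay as the last step left them, time stands still between calls to the robot, and variables do not carry over. Pictures are saved under pics/ and viewed, at most 10 in all, crops included, and the job is handed in when it is done.

Besides the shell and the picture viewer there is one more tool, called after ">>>" as name([rows], argument=value, ...), one row to a line, values as JSON. move_arm: Moves the arm, as the interface text tells. Shift numbers are shares of 0.6 m and turn numbers shares of 6 degrees, none past 1 either way. Its arguments: {"type":"object","properties":{"targets":{"type":"array"}},"required":["targets"]}

```bash
mkdir -p pics
python3 - <<'E'
from plant import *
import cv2
for n in("top","side"):
    cv2.imwrite(f"pics/{n}0.png",grab_frame(n)[:,:,::-1]); print(n,get_calibration(n))
s=state();print(s["time"],s["tool_pos"],s["tool_rot"],s["gripper_width"])
E
```

```text
top {'vertical_fov': 52.01032942999917, 'cx': 283.36280141450305, 'cy': 210.3391554614044, 'dist_coeffs': array([0.01322008, 0.        , 0.        , 0.        , 0.        ]), 'R': array([[-0.00102519, -0.99981558,  0.01917681],
       [-0.98222323, -0.00259297, -0.1876987 ],
       [ 0.18771382, -0.01902834, -0.98203943]]), 't': array([-0.00903632,  0.54737833,  1.12301258])}
side {'vertical_fov': 46.897830106146856, 'cx': 271.5207826647466, 'cy': 202.20206642511906, 'dist_coeffs': array([-0.12395763,  0.        ,  0.        ,  0.        ,  0.        ]), 'R': array([[-0.99629113, -0.08588439, -0.00527778],
       [-0.0365602 ,  0.47804096, -0.87757632],
       [ 0.0778931 , -0.87412855, -0.47940792]]), 't': array([0.55871282, 0.10134648, 1.2420128 ])}
0.1 [ 0.2407985  -0.57617603  0.25516725] [-9.40473900e-04  9.80482911e-01  1.96602063e-01 -8.12768935e-05] 0.9984536095832313
```

View pics/top0.png

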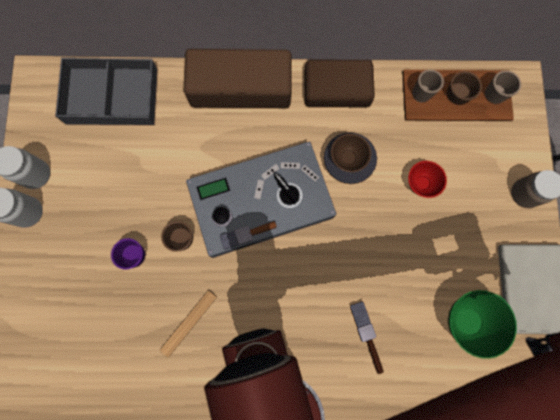

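View pics/side0.png

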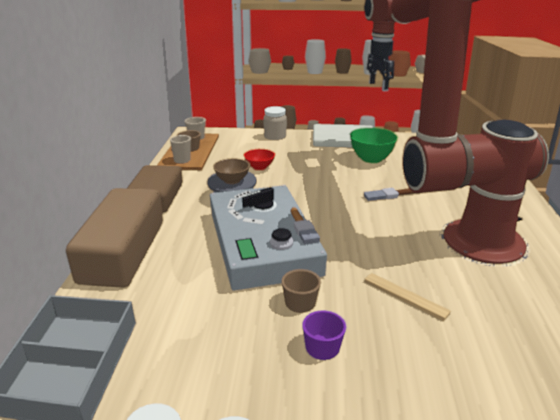

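The top view shows the box with corners near (188,178), (311,142), (336,213) and (211,255).
- **Selector:** the black bar on a foot at about (289,195), with its nose near (275,170). Nothing else looks like it. The dark brush handle at (262,229) is not it.
- **Start button:** the black head at (221,215). The dark display at (213,188) and the brush ferrule at (237,237) are not it.
- **Pots:** the brown one at (178,236), not the purple (128,253). The dark bowl on the wheel at (350,155), not the red (427,180).

Next I check this in one close crop.

```bash
cat > h.py <<'E'
import numpy as np, cv2
from plant import *
def cam(n):
    c=get_calibration(n); f=210/np.tan(np.radians(c["vertical_fov"])/2)
    return np.array([[f,0,c["cx"]],[0,f,c["cy"]],[0,0,1]]),c["dist_coeffs"],c["R"],c["t"]
def ray(n,px,z):
    K,d,R,t=cam(n); u=cv2.undistortPoints(np.array([[px]],float),K,d)[0,0]
    o=-R.T@t; v=R.T@np.r_[u,1]; return (o+v*(z-o[2])/v[2])[:2]
def proj(n,X):
    K,d,R,t=cam(n); return cv2.projectPoints(np.array([X],float),cv2.Rodrigues(R)[0],t,K,d)[0][0,0]
def crop(n,x,y,w,h,s,f):
    im=grab_frame(n)[y:y+h,x:x+w,::-1]; cv2.imwrite(f,cv2.resize(im,None,fx=s,fy=s,interpolation=cv2.INTER_CUBIC))
E
python3 - <<'E'
from h import *
crop("top",160,130,190,140,4,"pics/top1.png")
im=grab_frame("top"); hsv=cv2.cvtColor(im,cv2.COLOR_RGB2HSV)
# box: greyish mask
m=((hsv[...,1]<75)).astype(np.uint8)*255
m[:, :165]=0;m[:,345:]=0;m[:130]=0;m[265:]=0
m=cv2.morphologyEx(m,cv2.MORPH_CLOSE,np.ones((9,9)))
c=max(cv2.findContours(m,0,1)[0],key=cv2.contourArea)
print(cv2.contourArea(c),cv2.approxPolyDP(c,6,True)[:,0].tolist())
for p in[(188,178),(311,142),(336,213),(211,255)]: print(p,ray("top",p,.07))
for p in [(290,195)]: print("foot",ray("top",p,.08))
print("button",ray("top",(221,214),.105))
for p,z in[((178,230),.06),((350,150),.108)]:print(ray("top",p,z))
E
```

```text
11216.0 [[344, 133], [323, 155], [304, 142], [187, 179], [208, 255], [334, 216], [326, 179], [344, 182], [330, 156]]
(188, 178) [0.63253688 0.25032263]
(311, 142) [ 0.73708464 -0.08511015]
(336, 213) [ 0.53701829 -0.14983508]
(211, 255) [0.42408632 0.18183414]
foot [ 0.58395095 -0.025907  ]
button [0.52715393 0.154087  ]
[0.49161216 0.27319733]
[ 0.70146733 -0.18597446]
```

View pics/top1.png

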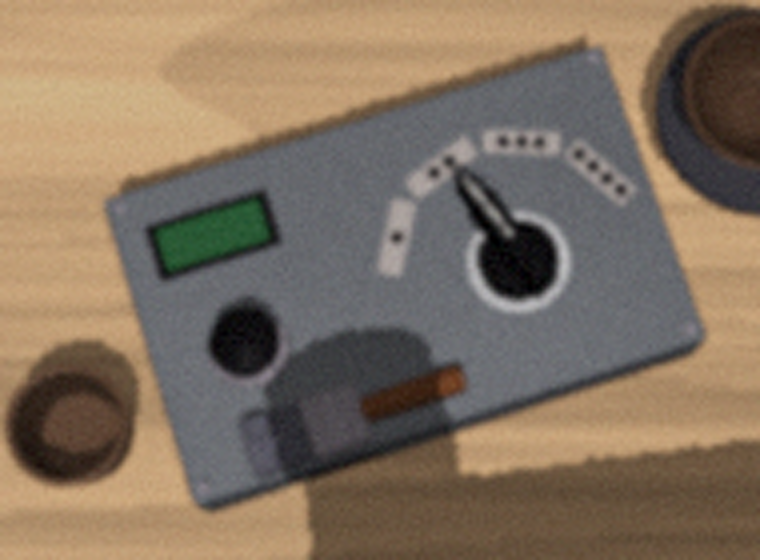

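The crop confirms it. In full-frame pixels:
- The selector foot is at (289.8,195), with the nose on two dots at (270,171).
- The three-dot mark is at (290,165), one dot at (259,189) and four dots at (310,173).
- The button is at (221,215). The bowl's wheel is just to the right of the box.

```bash
cat >> h.py <<'E'
def boxpose():
    L=np.array([[110,-180],[110,180],[-110,180],[-110,-180]])/1000.
    P=[(310,142.5),(187.5,181),(211,256),(335.7,216)]
    L=list(L);W=[ray("top",p,.07) for p in P]
    for a,p in zip([1.05,.35,-.35,-1.05],[(259.2,189.2),(270.5,171.7),(290,165.2),(310.2,173)]):
        L.append(np.array([-.02+.084*np.cos(a),-.075+.084*np.sin(a)]));W.append(ray("top",p,.07))
    L=np.array(L);W=np.array(W);lc=L-L.mean(0);wc=W-W.mean(0)
    th=np.arctan2((lc[:,0]*wc[:,1]-lc[:,1]*wc[:,0]).sum(),(lc*wc).sum())
    R=np.array([[np.cos(th),-np.sin(th)],[np.sin(th),np.cos(th)]]);t=W.mean(0)-R@L.mean(0)
    return th,R,t,W-(L@R.T+t)
E
python3 - <<'E'
from h import *
th,R,t,e=boxpose();print(th,t,(e*1000).round(1).tolist())
S=R@[-.02,-.075]+t;B=R@[-.02,.115]+t
print("S",S,"B",B,proj("top",[*S,.08]),proj("top",[*B,.105]),proj("side",[*B,.105]))
h=th+1.05-.7; print("nose heading",h)
tip=ray("top",(160+460/4,130+172/4),.11);print("tip seen",tip,"exp",S+.062*np.array([np.cos(h),np.sin(h)]))
from scipy.spatial.transform import Rotation as Ro
q=state()["tool_rot"];print(Ro.from_quat(np.r_[q[1:],q[0]]).as_matrix().round(4),state()["tool_pos"])
E
```

```text
0.3225319535694995 [0.57916419 0.05136118] [[-4.9, 2.2], [-2.3, -5.6], [3.7, -5.5], [-3.1, 5.4], [1.5, 0.9], [1.6, 0.6], [2.1, 1.8], [1.4, 0.2]]
S [ 0.58396815 -0.02611089] B [0.52374404 0.15409193] [290.07596028 194.99399282] [220.96358084 215.29518332] [281.71380671 230.28875352]
nose heading 0.6725319535694996
tip seen [0.63637587 0.014455  ] exp [0.63246745 0.01251316]
[[ 9.227e-01  3.855e-01 -4.000e-04]
 [ 3.855e-01 -9.227e-01  1.300e-03]
 [ 2.000e-04 -1.300e-03 -1.000e+00]] [ 0.24086963 -0.57631719  0.25551504]
```

>>> move_arm([
  [[60,0.055,-0.039,0,0],[60,0.055,-0.039,0,0],[60,0.055,-0.039,0,0],[60,0.055,-0.039,0,0],[60,0.055,-0.039,0,0]],
])

```text
time: 0.62
tool_pos: [0.3486, -0.4034, 0.256]
tool_rot: [-0.0, 0.981, 0.196, 0.0]
contact_force: [0.7, -0.5, -0.1]
gripper_width: 0.598
grasp_force: 0.0
```

>>> move_arm([
  [[60,0.055,-0.039,0,0],[60,0.055,-0.039,0,0],[60,0.055,-0.039,0,0],[60,0.055,-0.039,0,0],[60,0.055,-0.039,0,0]],
])

```text
time: 1.03
tool_pos: [0.4558, -0.2316, 0.2563]
tool_rot: [0.0, 0.98, 0.197, 0.0]
contact_force: [0.6, -1.4, -0.8]
gripper_width: 0.597
grasp_force: 0.0
```

>>> move_arm([
  [[60,0.055,-0.039,0,0],[60,0.055,-0.039,0,0],[60,0.055,-0.039,0,0],[60,0.055,-0.039,0,0],[60,0.055,-0.039,0,0]],
])

```text
time: 1.45
tool_pos: [0.563, -0.0599, 0.2562]
tool_rot: [0.0, 0.98, 0.197, 0.0]
contact_force: [0.8, -0.1, 0.0]
gripper_width: 0.604
grasp_force: 0.0
```

>>> move_arm([
  [[60,0,0,0,-0.88],[60,0,0,0,-0.88],[60,0,0,0,-0.88],[60,0,0,0,0],[60,0,0,0,0]],
])

```text
time: 1.87
tool_pos: [0.5623, -0.0618, 0.2561]
tool_rot: [-0.0, 0.944, 0.329, -0.0]
contact_force: [0.0, -0.9, -0.3]
gripper_width: 0.599
grasp_force: 0.0
```

>>> move_arm([
  [[60,0.033,-0.012,0,0],[60,0.032,-0.012,0,0],[60,0,0,0.06,0],[60,0,0,0.06,0],[60,0,0,0,0]],
])

```text
time: 2.28
tool_pos: [0.5794, -0.0256, 0.1761]
tool_rot: [-0.003, 0.944, 0.329, -0.006]
contact_force: [-2.1, 0.1, -2.2]
gripper_width: 0.599
grasp_force: 0.0
```

Run:
```python
from h import *
crop("side",190,140,160,120,4,"pics/s1.png")
s=state();print(s["tool_pos"],s["tool_rot"]);print(proj("side",[.584,-.0261,.115]))
```

```text
[ 0.5808069  -0.02602298  0.17952388] [-0.00239915  0.94432407  0.3289799  -0.00430344]
[263.23406597 189.31961032]
```

View pics/s1.png

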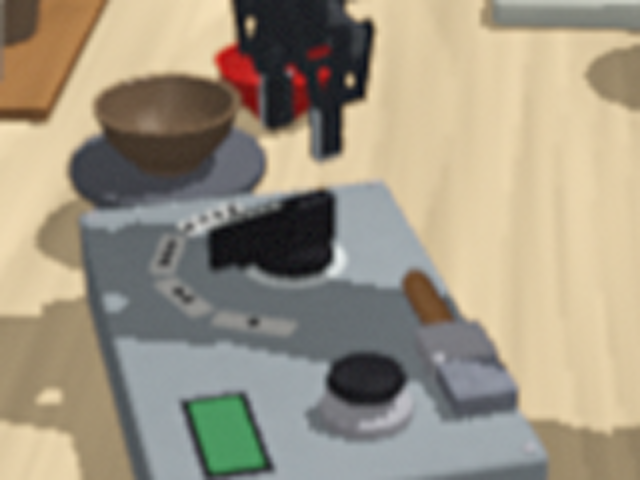

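The fingers hang above the selector bar at crop (295,130). The bar is clear below at (275,230), and the button is at (365,385).

>>> move_arm([
  [[60,0,0,0,0],[60,0,0,0.04,0],[60,0,0,0.04,0],[60,0,0,0.02,0],[60,0,0,0,0]],
])

```text
time: 2.75
tool_pos: [0.5831, -0.0266, 0.1233]
tool_rot: [-0.001, 0.944, 0.329, -0.001]
contact_force: [-0.6, 0.9, -0.1]
gripper_width: 0.6
grasp_force: 0.0
```

```bash
python3 -c "
from h import *
s=state();print(s['tool_pos'],s['tool_rot'],s['contact_force'],s['joint_pos'])"
```

```text
[ 0.58305791 -0.02655226  0.12325296] [-6.47116439e-04  9.44199480e-01  3.29371495e-01 -1.15799490e-03] [-0.56844891  0.893256   -0.08118379] [-1.72982624e-01  7.55518729e-02  1.82023522e+00  2.72039591e-06
  1.24845865e+00  7.26536524e-01]
```

Down 11 mm more, then close to a loose cage (26%).

>>> move_arm([
  [[60,0,0,0.018,0],[45,0,0,0,0],[30,0,0,0,0],[25,0,0,0,0],[25,0,0,0,0]],
])

```text
time: 3.17
tool_pos: [0.5846, -0.0265, 0.1147]
tool_rot: [0.0, 0.944, 0.33, 0.001]
contact_force: [0.5, 0.0, 0.6]
gripper_width: 0.252
grasp_force: 0.0
```

>>> move_arm([
  [[25,0,0,0,0.8],[25,0,0,0,0.8],[25,0,0,0,0.8],[25,0,0,0,0.8],[25,0,0,0,0.8]],
])

```text
time: 3.58
tool_pos: [0.5825, -0.0255, 0.1142]
tool_rot: [-0.0, 0.992, 0.128, -0.002]
contact_force: [-8.3, 5.0, 6.5]
gripper_width: 0.25
grasp_force: 65.4
```

>>> move_arm([
  [[25,0,0,0,0.8],[25,0,0,0,0.8],[25,0,0,0,0.8],[25,0,0,0,0.6],[25,0,0,0,0]],
])

```text
time: 4.0
tool_pos: [0.5835, -0.0251, 0.1142]
tool_rot: [-0.001, 1.0, -0.03, -0.0]
contact_force: [-2.6, 2.9, 1.4]
gripper_width: 0.248
grasp_force: 1.7
```

>>> move_arm([
  [[25,0,0,0,0],[45,0,0,0,0],[60,0,0,0,0],[60,0,0,0,0],[60,0,0,0,0]],
])

```text
time: 4.42
tool_pos: [0.5842, -0.0269, 0.1137]
tool_rot: [0.0, 1.0, -0.031, 0.0]
contact_force: [-0.4, 0.1, -0.3]
gripper_width: 0.601
grasp_force: 0.0
```

>>> move_arm([
  [[60,0,0,-0.03,0],[60,0,0,-0.06,0],[60,0,0,-0.06,0],[30,0,0,0,0],[0,0,0,0,0]],
])

```text
time: 4.83
tool_pos: [0.5859, -0.027, 0.2073]
tool_rot: [0.001, 1.0, -0.031, 0.004]
contact_force: [-0.1, -0.8, -1.0]
gripper_width: 0.324
grasp_force: 0.0
```

Run:
```python
from h import *
crop("side",190,140,160,120,4,"pics/s2.png")
s=state();print(s["tool_pos"],s["tool_rot"])
th,R,t,e=boxpose();S=R@[-.02,-.075]+t
for a in(.7,1.4,2.1):
    h=th+1.05-a; p=proj("side",[*(S+.062*np.array([np.cos(h),np.sin(h)])),.115]); print(a,(p-[190,140])*4)
```

```text
[ 0.58459378 -0.02678129  0.20474249] [ 2.73416130e-04  9.99533416e-01 -3.05164405e-02  1.27357512e-03]
0.7 [210.60841017 222.39867638]
1.4 [198.66499418 192.83200948]
2.1 [230.34401174 166.8780418 ]
```

View pics/s2.png

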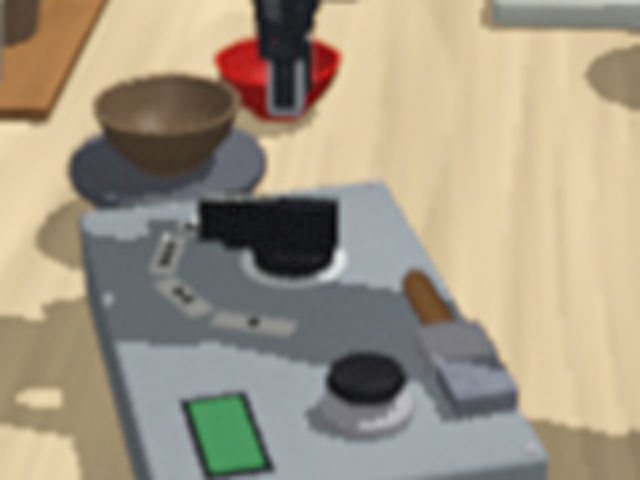

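The nose tip is now at crop (200,205), which fits three dots. I move over to the button and confirm from the top before pressing.

>>> move_arm([
  [[0,-0.024,-0.059,0,0],[0,-0.024,-0.059,0,0],[0,-0.024,-0.059,0,0],[0,-0.024,-0.059,0,0],[0,-0.024,-0.059,0,0]],
])

```text
time: 5.3
tool_pos: [0.521, 0.1557, 0.2012]
tool_rot: [0.0, 1.0, -0.031, -0.002]
contact_force: [0.3, -0.1, -0.1]
gripper_width: 0.002
grasp_force: 0.0
```

>>> move_arm([
  [[0,0,0,0.04,0],[0,0,0,0.03,0],[0,0,0,0,0],[0,0,0,0,0]],
])

```text
time: 5.63
tool_pos: [0.521, 0.1544, 0.1587]
tool_rot: [0.001, 1.0, -0.03, -0.003]
contact_force: [-0.5, 0.7, 0.2]
gripper_width: 0.001
grasp_force: 0.0
```

Run:
```python
from h import *
a=grab_frame("top")[130:270,160:350,::-1];b=grab_frame("side")[140:260,190:350,::-1]
r=lambda i:cv2.resize(i,(400,300),interpolation=cv2.INTER_CUBIC)
cv2.imwrite("pics/both3.png",np.hstack([r(a),r(b)]))
s=state();print(s["tool_pos"],s["tool_rot"],boxpose()[1]@[-.02,.115]+boxpose()[2])
```

```text
[0.52305509 0.15425067 0.16165599] [ 2.53142774e-05  9.99526853e-01 -3.07581755e-02 -7.15677039e-05] [0.52374404 0.15409193]
```

View pics/both3.png

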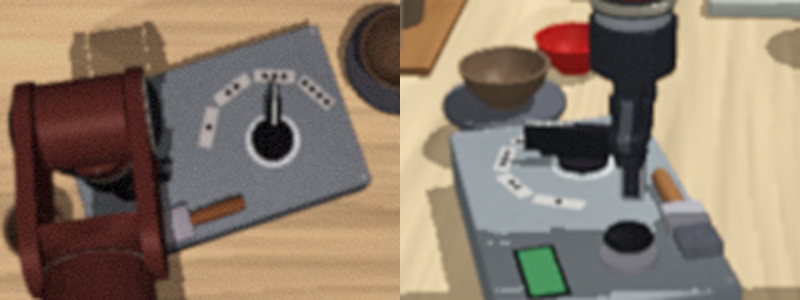

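The selector points at three dots in the left panel, at (273,78). The closed fingers hang above the button in the right panel: tips (632,190), button (628,235). Now the press.

>>> move_arm([
  [[0,0,0,0.03,0],[0,0,0,0.02,0],[0,0,0,0.01,0],[0,0,0,0.008,0],[0,0,0,0,0]],
])

```text
time: 6.15
tool_pos: [0.5233, 0.1543, 0.1221]
tool_rot: [0.0, 1.0, -0.031, -0.0]
contact_force: [-3.4, -1.0, 4.8]
gripper_width: 0.001
grasp_force: 2.3
```

>>> move_arm([
  [[0,0,0,0,0],[0,0,0,0,0]],
])

```text
time: 6.32
tool_pos: [0.5233, 0.1543, 0.1219]
tool_rot: [0.0, 1.0, -0.03, 0.0]
contact_force: [-2.5, -1.6, 4.7]
gripper_width: -0.004
grasp_force: 2.3
```

>>> move_arm([
  [[0,0,0,0.004,0],[0,0,0,0.003,0],[0,0,0,0,0],[0,0,0,0,0]],
])

```text
time: 6.65
tool_pos: [0.5237, 0.1545, 0.1213]
tool_rot: [0.0, 1.0, -0.03, 0.0]
contact_force: [-12.9, -3.8, 24.0]
gripper_width: 0.001
grasp_force: 12.0
```

The force jumped to 24 N and the height stopped changing, so the button is against its hard stop. I release straight up and retreat.

>>> move_arm([
  [[0,0,0,-0.02,0],[0,0,0,-0.04,0],[0,0,0,-0.06,0],[0,0,0,-0.06,0],[0,0,0,0,0]],
])

```text
time: 7.07
tool_pos: [0.5268, 0.1553, 0.2335]
tool_rot: [-0.001, 1.0, -0.03, 0.007]
contact_force: [1.1, -0.1, 1.8]
gripper_width: -0.001
grasp_force: 0.0
```

>>> move_arm([
  [[0,-0.06,0,0,0],[0,-0.06,0,0,0],[0,0,0,0,0],[0,0,0,0,0],[0,0,0,0,0]],
])

```text
time: 7.48
tool_pos: [0.4513, 0.1591, 0.2247]
tool_rot: [-0.0, 1.0, -0.03, 0.001]
contact_force: [-0.8, -0.5, -0.8]
gripper_width: 0.0
grasp_force: 0.0
```

Run:
```python
from h import *
a=grab_frame("top")[130:270,160:350,::-1];b=grab_frame("side")[140:320,190:390,::-1]
r=lambda i:cv2.resize(i,(400,300),interpolation=cv2.INTER_CUBIC)
cv2.imwrite("pics/both4.png",np.hstack([r(a),r(b)]))
s=state();print(s["tool_pos"],s["contact_force"])
```

```text
[0.45191635 0.15899324 0.22497463] [ 0.26064786 -0.13383004  0.61422389]
```

View pics/both4.png

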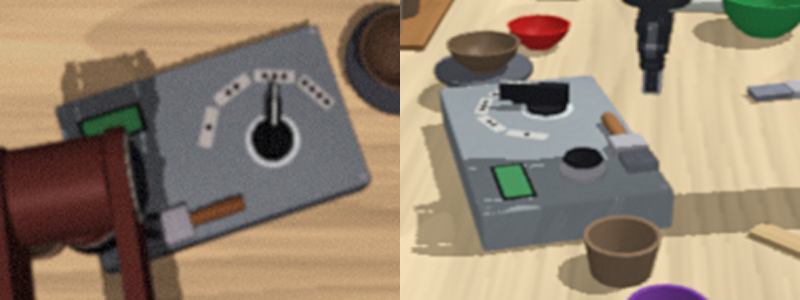

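The selector is still on three dots at (273,80), and the button is back up at (583,158). The brown pot (622,250) and the bowl (483,50) are undisturbed.

```bash
python3 -c "
from plant import job
print(job.job_done())"
```

```text
the job is handed in; nothing more can be done
None
```

The selector was turned clockwise to three dots, then the start button was pressed to its stop and sprang back up; the last pictures show both pots undisturbed, and the job was handed in at about 7.6 s.

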